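# Set the order display and snap its lock cap on

## Task

Get the order display on the doughnut counter ready for customers: turn it until it sits square with its foot and lean the screen back 30 degrees from upright, then fetch the loose round cap and press it, open end down, onto the stud at the end of the display's foot until it clicks. Keep pressing after the click so that the rubber ring under the cap stays firmly squeezed (about 10 N), and finish there, still holding the cap down; leave the sugar shaker and the paper cup where they are.

Things in the scene. Friction and masses are not known exactly. Their poses are not given: they have to be found in the camera images.
- stand: fixed aluminium foot of the display: plate 85 mm (its x) by 290 mm (its y, from -240 to +50 mm), 12 mm thick. Origin on the counter under the display's 24 mm post; its x axis is the way the screen must face (away from the robot, within 0.35 rad), y runs along the plate, z up. The stud stands at y = -190 mm.
- display_pivot (a point): point where the display's swivel axis (vertical) and tilt axis (level, across the screen) cross, 140 mm above the counter, over the foot's origin. The black panel is 210 mm wide, 140 mm high, 10 mm thick, its middle 14 mm in front of this point, its back towards the robot. It stays as it is left.
- display_ball (a point): centre of the black ball grip (22 mm across) on an 8 mm stem, 45 mm above the middle of the panel's top edge. In the foot's frame it is at pivot + 115 mm * (-sin(lean)cos(turn), -sin(lean)sin(turn), cos(lean)). Pinch it from above with a finger left and right of it (along the panel's width): it rolls between them as the panel leans.
- display_turn (a joint): swivel of the display, rad: 0 = square with the foot (wanted), positive = anticlockwise from above; friction 0.15 N m, stops at +-1.3
- display_lean (a joint): tilt of the display, rad: 0 = upright, grows as the top (and the ball) leans back towards the robot; wanted 0.52 (30 degrees). Friction 0.3 N m, stops at 0 and 1.25
- stud_seat (a point): point on the stud's vertical axis at the top of the rubber ring when not pressed, 34 mm above the counter. The ring (35 mm across) lies on a boss 44 mm across, whose top is 28 mm above the counter. The cap is on when its mouth rests on this ring.
- stud_tip (a point): middle of the stud's top, 24 mm above the seat point. Stud 20 mm thick, its top 8 mm tapered to 10 mm across. Three sprung balls stick out of its sides 14 mm below this point. The cap's lip meets them with its mouth 15 mm above the seat and resists with up to 6 N; from 5 mm above the seat they snap out over the lip (click) and pull the cap down, up to 10 N, until it rests on the ring.
- seal (a joint): how far the rubber ring is squeezed, m: 0 at rest, at most 0.004. It starts to give at 2 N and yields 1 mm for each further 4 N (10 N: 0.002)
- cap: loose grey plastic snap cap, a plain round cup standing open end down on the counter, 37 mm across, 44 mm high, about 45 g. Origin at the middle of its mouth (underside), z up through its closed top. Its top 14 mm are solid, best gripped there from the sides; inside, the mouth has a 5 mm high lip with a 23 mm opening, and above it the bore is 31 mm wide and reaches 30 mm up from the mouth.
- shaker: sugar shaker, white with steel top, 57 mm across, 95 mm high; origin under its middle. Leave alone
- cup: empty paper cup, 72 mm across the rim, 85 mm high; origin under its middle. Leave alone
Mind the look-alikes: they are no part of the job. Several things look just like the cap: the one meant starts farthest from the robot's base.

How it is judged (in metres and radians):
On the way, in this order (a step that is already met when the one before it is completed fails the run):
1. the display is square with its foot and leans back 30 degrees, and stands still (value of joint display_turn between -0.105 and 0.105 rad and value of joint display_lean between 0.418 and 0.63 rad and velocity of joint display_lean between -0.05 and 0.05 rad/s and velocity of joint display_turn between -0.05 and 0.05 rad/s), for 0.2 s.
2. the cap has clicked onto the stud (z of cap in the frame of stud_seat below 0.002 m and horizontal distance between cap and stud_seat below 0.004 m and angle between cap's own z axis and vertical below 0.12 rad), for 0.1 s.
At the end, for the whole second after the job is handed in: display square with its foot within 6 degrees and leaning back 30 degrees within 6; cap clicked onto the stud, centred within 4 mm and upright within 7 degrees; the fingers still on the cap and pressing so that the rubber ring stays squeezed by more than 0.8 mm (some 5 N) through the last second (value of joint display_turn between -0.105 and 0.105 rad and value of joint display_lean between 0.418 and 0.63 rad and z of cap in the frame of stud_seat below 0.001 m and horizontal distance between cap and stud_seat below 0.004 m and angle between cap's own z axis and vertical below 0.12 rad and value of joint seal above 0.0008 m and contact force between the fingers and cap above 2 N); the arm keeps its last pose, push and grip.
It fails at once if the shaker or the paper cup was shifted by more than 30 mm (distance of any of shaker, cup from where it was at the start of the episode above 0.03 m).
It also fails if it takes over 61 s, if anything falls off the work surface, if the arm or the gripper's body presses on something with over 40 N, if the wrist force passes 120 N, or if a joint passes its speed limit or range.

## Robot

A 6-joint arm with a two-finger parallel gripper is mounted at the origin on the work surface. World frame = base frame: x ahead of the robot, y to its left, z up, the work surface at z = 0. Lengths are in mm, angles in rad, forces in N, time in s.
With the tool pointing down it reaches from about 300 to 750 mm from the base axis. Payload 8.5 kg.
Tool frame: the origin (TCP) lies midway between the tips of the shut fingers; the grasp point (between the pads) lies ctrl.tcp_to_grasp behind it (ctrl.tcp_to_grasp is the distance from the TCP to the grasp point, in mm); x points along the fingers, y is the direction in which the jaws open and shut, and the axes are right-handed (so a half turn about x gives the same grasp; the last joint's range is limited). The gripper opens to 85 mm and grips with 20 to 120 N. Pads are 22 mm wide; open, the fingers measure 114 mm over their backs; the gripper's body (76 mm by 85 mm) begins 54 mm behind the grasp point. The pads swing forward as they close: fully open they stand 13 mm farther back than shut.
Start: joints at [-1.494, 0.381, 1.297, -0, 1.464, -0.215], TCP at [158.217, -526.733, 231.322] pointing down, gripper open.
Joint ranges: [-3.11, 3.11], [-0.89, 2.33], [0.22, 2.48], [-1.42, 4.56], [0.17, 2.85], [-2.88, 2.88]. Speed limits (rad/s): [2.39, 2.39, 3.14, 3.14, 3.14, 3.14].

## Interface

Orientations are given as [roll, pitch, yaw] about the fixed x, y, z axes, in that order (R = Rz(yaw) Ry(pitch) Rx(roll)).
In Python, from station import ctrl, snapshot, camera_params, job gives the robot as it stands.
- The arm moves only by the tool arm_command, never from a script. Its argument "rows" is a list that holds one entry, the list of rows, each a list of 7 numbers: the gripper's target within -1 to 1 (shut at 1, half-way at 0, fully open at -1), then the shift along the world's x, y, z in m, then the turn, a rotation vector about the world's x, y, z in rad. In form: [[[claw, x, y, z, wx, wy, wz], ...]]. A call has 1 to 12 rows; each row is the pose to reach, as a shift and turn from the pose measured when the call began; what a row does not reach only later rows make up. A row lasts 1/12 s, in which the tool goes at most 41.7 mm and 7.16 degrees, less where a joint would pass 70% of its speed; a pose out of reach is approached as far as the arm can. A call with a gripper value outside its range is refused whole. The fingers move at their own pace and stop on an object; "newtons" is the grip in N (left out, the last holds). Time passes only in rows, so rows that repeat a pose let the fingers close. It gives the time, the measured TCP pose, the force and the opening at its end, in the units of the state.
- ctrl.read_state(): the state, without advancing time (a new reading comes with each control period).
- snapshot(name): name is "scene" or "top" or "wrist"; returns the picture (400x640x3 uint8, red, green, blue); there is no depth.
- camera_params(name): a dict with "fx", "fy", "cx", "cy" (pixels), "T" (4x4, takes a point from camera to world coordinates). Camera axes: x right, y up, looking along -z (the intrinsics and any distortion apply to the point x, -y, -z); pixel columns grow to the right and rows downward; lengths in mm; the calibration is good to about 2 mm. A picture is of the moment at which its call begins: read the wrist's pose just before it. camera_params takes no time and is no camera call; for the wrist camera it gives the pose at the moment of the call.
- job.hand_in(): hands the job in, once; it reports no verdict.
The state is a dict: "time_s": time; "qpos": joint angles; "joint_vel": joint speeds; "effort": joint torques, N m; "eef_pos": TCP position; "ee_rot": TCP orientation; "ft_force": force on the tool from outside, world axes, zero at the start; "moment": the same for the moment, N m; "gripper_width": finger opening in mm.
Only numpy, scipy, OpenCV 4.12 (cv2) and the standard library are available. Lean on these libraries where they do the work, as an engineer would, in place of code of your own. Each camera call takes 0.05 s, during which the arm holds its last target. There are 200 camera calls.

## Working session

There is one attempt and no reset: what is moved stays moved. The work goes in short steps, Python scripts to look and compute and a tool call to move; the robot and the scene stay as the last step left them, time stands still between calls to the robot, and variables do not carry over. Pictures are saved under pics/ and viewed, about 8 in all and at most 12, crops included, and the job is handed in when it is done.

Besides the shell and the picture viewer there is one more tool, called after "Call:" by a JSON object that holds its "name" and its "arguments". arm_command: Moves the arm, as the interface text tells. Its arguments: {"type":"object","properties":{"rows":{"type":"array"},"newtons":{"type":"number"}},"required":["rows"]}

```bash
ls; mkdir -p pics
python3 - <<'E'
from station import ctrl, snapshot, camera_params
import cv2,numpy as np
for n in ("scene","top"):
    im=snapshot(n); cv2.imwrite(f"pics/{n}0.png",im[:,:,::-1]); p=camera_params(n)
    print(n,{k:(np.round(v,3).tolist()) for k,v in p.items()})
s=ctrl.read_state(); print(s, ctrl.tcp_to_grasp)
E
```

```text
pics
scene {'fx': 511.174, 'fy': 511.174, 'cx': 320.209, 'cy': 202.189, 'T': [[-0.444, -0.74, 0.506, 1120.146], [0.896, -0.363, 0.256, 248.017], [-0.006, 0.567, 0.824, 1099.134], [0.0, 0.0, 0.0, 1.0]]}
top {'fx': 487.638, 'fy': 487.638, 'cx': 314.045, 'cy': 199.413, 'T': [[0.014, 0.996, -0.091, 426.417], [-1.0, 0.015, 0.012, -31.937], [0.013, 0.091, 0.996, 1518.532], [0.0, 0.0, 0.0, 1.0]]}
{'time_s': 0.1, 'qpos': array([-1.49429648e+00,  3.81131663e-01,  1.29815202e+00, -1.12173435e-05,
        1.46362106e+00, -2.15278405e-01]), 'joint_vel': array([-0.00080829, -0.00136945, -0.0030924 , -0.00068711, -0.00084921,
        0.00173542]), 'effort': array([ 2.82191832e-03, -4.49224198e+01, -2.31655079e+01, -1.99048973e-04,
        3.67552871e-03,  4.82373309e-06]), 'eef_pos': array([ 158.19638547, -526.48281043,  230.78300642]), 'ee_rot': array([-1.77757598,  1.56948419,  1.65579614]), 'ft_force': array([-0.04918059,  0.6208218 ,  0.24794897]), 'moment': array([ 0.03829709, -0.01615311, -0.00881007]), 'gripper_width': 86.00260547733107} 18.700000000000003
```

View pics/scene0.png

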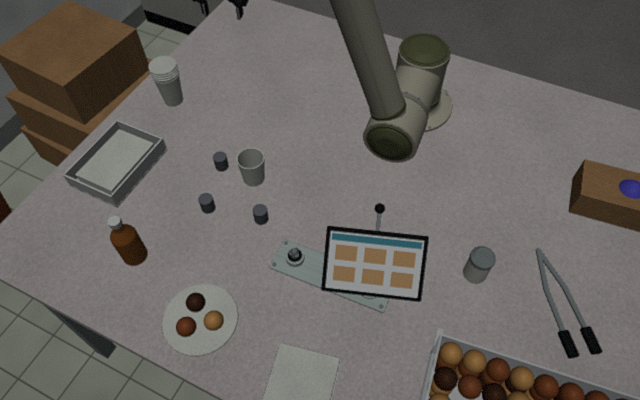

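View pics/top0.png

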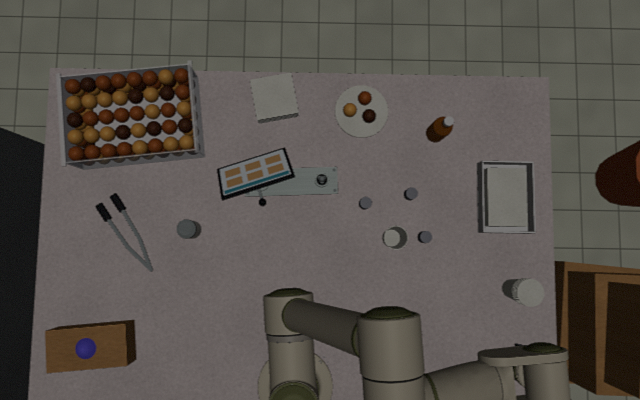

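Scene shows three caps at (221,161), (207,203) and (261,214), which top shows at (425,237), (411,194) and (365,203). The stud is at scene (294,256) and top (322,181), and the ball grip at scene (380,208) and top (263,202). I'll enlarge both views.

```bash
cat > h.py <<'E'
import numpy as np,cv2
from scipy.optimize import least_squares
from station import ctrl, snapshot, camera_params
def proj(p,X):
    T=p["T"]; c=np.linalg.inv(T)@np.append(X,1); return np.array([p["cx"]+p["fx"]*c[0]/-c[2], p["cy"]+p["fy"]*c[1]/c[2]])
def ray(p,u,v):
    T=np.array(p["T"]); d=T[:3,:3]@np.array([(u-p["cx"])/p["fx"],-(v-p["cy"])/p["fy"],-1]); return T[:3,3],d
def atz(p,u,v,z):
    o,d=ray(p,u,v); return o+d*(z-o[2])/d[2]
def tri(obs):
    A=np.zeros((3,3));b=np.zeros(3)
    for p,u,v in obs:
        o,d=ray(p,u,v); d=d/np.linalg.norm(d); M=np.eye(3)-np.outer(d,d); A+=M; b+=M@o
    return np.linalg.solve(A,b)
E
python3 - <<'E'
from h import *
S=camera_params("scene");T=camera_params("top")
print({k:v for k,v in S.items() if k not in("T","fx","fy","cx","cy")})
for s,t in (((221,161),(425,237)),((207,203),(411,194)),((261,214),(365,203)),((294,256),(322,181)),((380,208),(263,202))):
    X=tri([(S,*s),(T,*t)]); print(X.round(),np.hypot(X[0],X[1]).round())
a=cv2.imread("pics/top0.png")[130:260,200:460]; cv2.imwrite("pics/tc.png",cv2.convertScaleAbs(cv2.resize(a,None,fx=3,fy=3,interpolation=2),alpha=1.5))
a=cv2.imread("pics/scene0.png")[140:320,190:450]; cv2.imwrite("pics/sc.png",cv2.convertScaleAbs(cv2.resize(a,None,fx=3,fy=3,interpolation=2),alpha=1.5))
E
```

```text
{}
[ 452. -392.   17.] 599.0
[ 585. -350.   15.] 682.0
[ 554. -207.   18.] 592.0
[622. -75.  15.] 626.0
[536.  91. 216.] 544.0
```

View pics/tc.png

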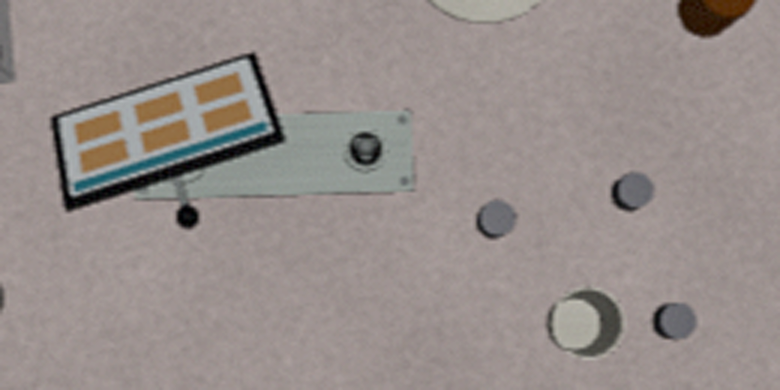

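View pics/sc.png

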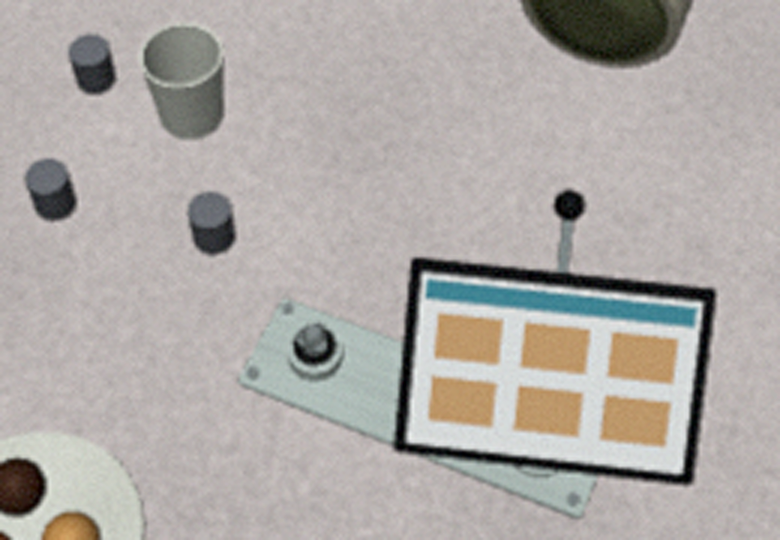

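```bash
cat > fit.py <<'E'
from h import *
S=camera_params("scene");T=camera_params("top")
us=lambda c:((np.array(c)+.5)/3-.5+np.array([190,140])); ut=lambda c:((np.array(c)+.5)/3-.5+np.array([200,130]))
Rz=lambda a:np.array([[np.cos(a),-np.sin(a),0],[np.sin(a),np.cos(a),0],[0,0,1]])
Ry=lambda a:np.array([[np.cos(a),0,np.sin(a)],[0,1,0],[-np.sin(a),0,np.cos(a)]])
obs=[(T,ut((414,190)),(-42.5,-240,12)),(T,ut((410,110)),(42.5,-240,12)),(T,ut((137,199)),(-42.5,50,12)),
(S,us((582,517)),(42.5,50,12)),(S,us((239,380)),(42.5,-240,12)),(S,us((288,299)),(-42.5,-240,12)),(S,us((313,331)),(0,-190,58)),(T,ut((367,146)),(0,-190,58))]
f=lambda q:np.concatenate([proj(p,Rz(q[2])@np.array(X)+[q[0],q[1],0])-u for p,u,X in obs])
r=least_squares(f,[640,100,0]); x,y,a=r.x; print("stand",r.x.round(3),"res",f(r.x).round(1))
O=np.array([x,y,0]); print("stud",(O+Rz(a)@[0,-190,58]).round(1))
print("tip tri",tri([(S,*us((313,331))),(T,*ut((367,146)))]).round(1))
ob2=[(S,us((569,205)),(0,0,115)),(T,ut((187,216)),(0,0,115))]
for c,k in zip([(52,117),(254,54),(283,137),(67,210)],[(1,-1),(-1,-1),(-1,1),(1,1)]): ob2.append((T,ut(c),(19,105*k[0],70*k[1])))
for c,k in zip([(414,259),(714,290),(690,483),(398,449)],[(-1,1),(1,1),(1,-1),(-1,-1)]): ob2.append((S,us(c),(19,105*k[0],70*k[1])))
g=lambda q:np.concatenate([proj(p,O+Rz(a)@(np.array([0,0,140])+Rz(q[0])@Ry(-q[1])@np.array(X)))-u for p,u,X in ob2])
r=least_squares(g,[0.2,0.8]); print("turn,lean",r.x.round(3),"res",g(r.x).round(1))
def ball(t,l): return O+Rz(a)@(np.array([0,0,140])+115*np.array([-np.sin(l)*np.cos(t),-np.sin(l)*np.sin(t),np.cos(l)]))
print("ball",ball(*r.x).round(1),"tri",tri([(S,*ob2[0][1]),(T,*ob2[1][1])]).round(1),"goal",ball(0,.524).round(1))
c=tri([(S,*us((48,175))),(T,*ut((636,189)))]); print("cap top",c.round(1),atz(S,*us((48,175)),44).round(1),atz(T,*ut((636,189)),44).round(1))
for c in ((497,217),(678,319)): print("other",atz(T,*ut(c),44).round(1))
print("cup",tri([(S,*us((183,60))),(T,*ut((585,323)))]).round(0), "shaker",tri([(S,483,255),(T,187,228)]).round())
E
python3 fit.py
```

```text
stand [6.17141e+02 1.19908e+02 4.80000e-02] res [-0.3 -0.3 -0.  -0.7 -1.4 -0.3  0.3 -0.2 -0.6 -0.4 -1.3 -1.7  0.4 -0.6
 -0.8 -0.7]
stud [626.2 -69.9  58. ]
tip tri [624.9 -72.3  51.3]
turn,lean [0.288 0.831] res [ 0.5 -0.  -0.1  0.1 -1.6 -0.8 -0.4 -2.1  0.  -1.2 -1.7 -1.3 -0.7 -0.3
  1.8 -0.1  1.8  1.5 -1.3  1.5]
ball [536.9  91.9 217.5] tri [537.3  91.4 217.6] goal [559.7 117.2 239.6]
cap top [ 586.3 -346.9   41.3] [ 587.5 -344.9   44. ] [ 586.2 -346.6   44. ]
other [ 555.5 -205.3   44. ]
other [ 455.  -388.5   44. ]
cup [ 450. -290.   74.] shaker [467. 323.  88.]
```

Caps: (411,194) in top lies 682 mm from the base, against 592 mm for (365,203) and 599 mm for (425,237). The crop confirms (411,194), shown there at (636,189), as the one meant. The display fit is consistent: turn 0.288, lean 0.831.

```bash
cat >> h.py <<'E'
from scipy.spatial.transform import Rotation as Rt
def goto(pos,yaw,s=None):
    """pos: TCP mm; yaw: world angle of jaw axis (tool y), tool down. prints shift m & rotvec"""
    s=s or ctrl.read_state(); R=Rt.from_euler("xyz",s["ee_rot"])
    best=None
    for k in (0,np.pi):
        y=np.array([-np.sin(yaw+k),np.cos(yaw+k),0]); x=np.array([0,0,-1.]); G=np.column_stack([x,y,np.cross(x,y)])
        v=(Rt.from_matrix(G)*R.inv()).as_rotvec(); print("shift",((np.array(pos)-s["eef_pos"])/1000).round(4),"rot",v.round(3))
E
python3 - <<'E'
from h import *
s=ctrl.read_state();print(Rt.from_euler("xyz",s["ee_rot"]).as_matrix().round(3))
goto((537,92,300),.336)
E
```

```text
[[-0.     0.288 -0.958]
 [ 0.001 -0.958 -0.288]
 [-1.    -0.001 -0.   ]]
shift [0.3788 0.6185 0.0692] rot [-0.000e+00  2.000e-03 -3.097e+00]
shift [0.3788 0.6185 0.0692] rot [-0.001 -0.     0.044]
```

Call:
{"name": "arm_command", "arguments": {"rows": [[[-1,0.02,0.04,0.06,0,0,0.01],[-1,0.06,0.1,0.07,0,0,0.02],[-1,0.3788,0.6185,0.07,0,0,0.044],[-1,0.3788,0.6185,0.07,0,0,0.044],[-1,0.3788,0.6185,0.07,0,0,0.044],[-1,0.3788,0.6185,0.07,0,0,0.044],[-1,0.3788,0.6185,0.07,0,0,0.044],[-1,0.3788,0.6185,0.07,0,0,0.044],[-1,0.3788,0.6185,0.07,0,0,0.044],[-1,0.3788,0.6185,0.07,0,0,0.044],[-1,0.3788,0.6185,0.07,0,0,0.044],[-1,0.3788,0.6185,0.07,0,0,0.044]]], "newtons": 25}}

```text
time_s: 1.1
eef_pos: [408.9, -114.7, 293.0]
ee_rot: [-1.726, 1.569, 1.751]
ft_force: [0.5, -0.8, 0.1]
gripper_width: 85.0
```

```bash
python3 -c "
from h import *
goto((537,92,300),.336)"
```

```text
shift [0.1281 0.2067 0.007 ] rot [-0.000e+00  2.000e-03 -3.141e+00]
shift [0.1281 0.2067 0.007 ] rot [-0.001 -0.     0.   ]
```

Call:
{"name": "arm_command", "arguments": {"rows": [[[-1,0.128,0.2067,0.007,0,0,0],[-1,0.128,0.2067,0.007,0,0,0],[-1,0.128,0.2067,0.007,0,0,0],[-1,0.128,0.2067,0.007,0,0,0],[-1,0.128,0.2067,0.007,0,0,0],[-1,0.128,0.2067,0.007,0,0,0],[-1,0.128,0.2067,0.007,0,0,0],[-1,0.128,0.2067,0.007,0,0,0],[-1,0.128,0.2067,0.007,0,0,0]]]}}

```text
time_s: 1.85
eef_pos: [536.6, 91.8, 299.6]
ee_rot: [-1.019, 1.569, 2.459]
ft_force: [-0.9, 0.9, -0.1]
gripper_width: 85.3
```

```bash
python3 -c "
from h import *
goto((537,92,199),.336)
p=camera_params('wrist'); im=snapshot('wrist'); cv2.imwrite('pics/w1.png',cv2.convertScaleAbs(im[:,:,::-1],alpha=1.4))
print(proj(p,np.array([537,92,217.5])), proj(p,np.array([625.5,-71,58])))"
```

```text
shift [ 0.0004  0.0002 -0.1006] rot [-2.000e-03  2.000e-03 -3.141e+00]
shift [ 0.0004  0.0002 -0.1006] rot [-0.001 -0.001  0.   ]
[317.35752509 204.20265862] [465.76583158 139.09780423]
```

View pics/w1.png

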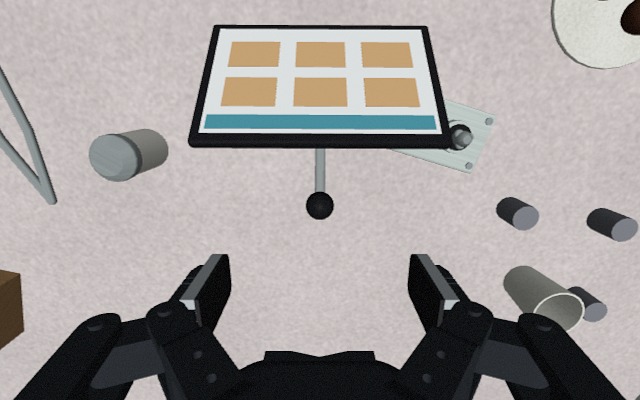

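The ball shows at (319,205), against a predicted (317,204), so the model agrees to about 1 mm. I'll descend and pinch.

Call:
{"name": "arm_command", "arguments": {"rows": [[[-1,0,0,-0.04,0,0,0],[-1,0,0,-0.075,0,0,0],[-1,0,0,-0.1,0,0,0],[-1,0,0,-0.1,0,0,0],[0.3,0,0,-0.1,0,0,0],[0.6,0,0,-0.1,0,0,0],[1,0,0,-0.1,0,0,0],[1,0,0,-0.1,0,0,0],[1,0,0,-0.1,0,0,0],[1,0,0,-0.1,0,0,0],[1,0,0,-0.1,0,0,0],[1,0,0,-0.1,0,0,0]]], "newtons": 25}}

```text
time_s: 2.9
eef_pos: [536.5, 91.4, 200.8]
ee_rot: [-2.056, 1.57, 1.42]
ft_force: [-2.2, 0.5, 6.2]
gripper_width: 20.0
```

```bash
cat > arc.py <<'E'
from h import *
O=np.array([617.1,119.9,0]);a=.048
def ball(t,l):
    c,s=np.cos(a),np.sin(a); v=np.array([0,0,140])+115*np.array([-np.sin(l)*np.cos(t),-np.sin(l)*np.sin(t),np.cos(l)])
    return O+np.array([c*v[0]-s*v[1],s*v[0]+c*v[1],v[2]])
E
python3 - <<'E'
from arc import *
print(ctrl.read_state()["eef_pos"], ctrl.read_state()["gripper_width"])
for k in np.linspace(0,1,11)[1:]:
    print(((ball(.288*(1-k),.831+(.524-.831)*k)-ball(.288,.831))/1000).round(4), round(-.288*k,3))
E
```

```text
[536.46309207  91.36821057 200.79471009] 19.95196341299459
[0.0015 0.0031 0.0026] -0.029
[0.0032 0.006  0.0051] -0.058
[0.0051 0.0089 0.0075] -0.086
[0.0072 0.0116 0.0098] -0.115
[0.0094 0.0142 0.0121] -0.144
[0.0118 0.0167 0.0142] -0.173
[0.0143 0.0191 0.0163] -0.202
[0.017  0.0213 0.0183] -0.23
[0.0198 0.0234 0.0202] -0.259
[0.0227 0.0252 0.022 ] -0.288
```

Call:
{"name": "arm_command", "arguments": {"rows": [[[1,0.0015,0.0031,0.0026,0,0,-0.029],[1,0.0032,0.006,0.0051,0,0,-0.058],[1,0.0051,0.0089,0.0075,0,0,-0.086],[1,0.0072,0.0116,0.0098,0,0,-0.115],[1,0.0094,0.0142,0.0121,0,0,-0.144],[1,0.0118,0.0167,0.0142,0,0,-0.173],[1,0.0143,0.0191,0.0163,0,0,-0.202],[1,0.017,0.0213,0.0183,0,0,-0.23],[1,0.0198,0.0234,0.0202,0,0,-0.259],[1,0.0227,0.0252,0.022,0,0,-0.288],[1,0.0227,0.0252,0.022,0,0,-0.288],[1,0.0227,0.0252,0.022,0,0,-0.288]]]}}

```text
time_s: 3.9
eef_pos: [559.0, 116.3, 222.4]
ee_rot: [-0.79, 1.57, 2.399]
ft_force: [-0.8, -1.8, -3.4]
gripper_width: 20.2
```

Run:
```python
from arc import *
s=ctrl.read_state(); print(s["eef_pos"],s["gripper_width"],s["ft_force"], ball(0,.524)); goto((559.7,117.2,221.5),.048)
T=snapshot("top");W=snapshot("scene")
a=cv2.resize(T[130:230,200:360],None,fx=4.5,fy=4.5,interpolation=2)[:,:,::-1]
b=cv2.resize(W[190:320,260:440],None,fx=4.4,fy=4.4,interpolation=2)[:,:,::-1]
cv2.imwrite("pics/a1.png",cv2.convertScaleAbs(a,alpha=1.5));cv2.imwrite("pics/b1.png",cv2.convertScaleAbs(b,alpha=1.5))
```

```text
[558.99407492 116.32695447 222.37193473] 20.177164846895312 [-0.76110153 -1.83433731 -3.44650834] [559.62631882 117.13914264 239.56984302]
shift [ 0.0007  0.0009 -0.0009] rot [-1.000e-03  1.000e-03 -3.141e+00]
shift [ 0.0007  0.0009 -0.0009] rot [-0.    -0.001  0.   ]
```

View pics/b1.png

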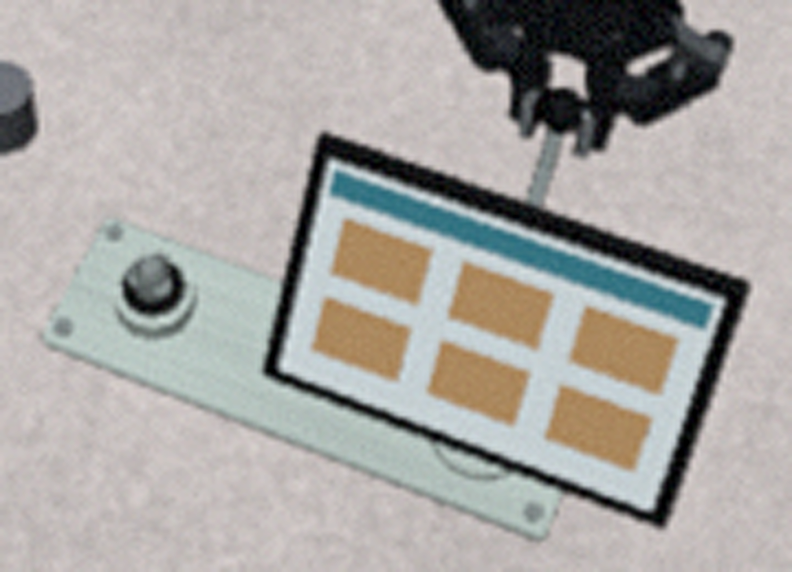

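The panel's corners are at crop (322,134), (749,285), (664,526) and (266,375), and it looks nearly parallel to the foot. I'll fit it.

Run:
```python
from arc import *
S=camera_params("scene"); us=lambda c:(np.array(c)+.5)/4.4-.5+np.array([260,190])
A=Rt.from_euler("z",a).as_matrix()
ob=[(us((563,108)),(0,0,115))]+[(us(c),(19,105*k[0],70*k[1])) for c,k in zip([(322,134),(749,285),(664,526),(266,375)],[(-1,1),(1,1),(1,-1),(-1,-1)])]
g=lambda q:np.concatenate([proj(S,O+A@(np.array([0,0,140])+Rt.from_euler("z",q[0]).as_matrix()@Rt.from_euler("y",-q[1]).as_matrix()@np.array(X)))-u for u,X in ob])
r=least_squares(g,[0,.5]);print(r.x,g(r.x).round(1))
# stand yaw from scene corners only
st=[((545,540),(42.5,50,12)),((45,343),(42.5,-240,12)),((107,218),(-42.5,-240,12))]
f=lambda q:np.concatenate([proj(S,Rt.from_euler("z",q[2]).as_matrix()@np.array(X)+[q[0],q[1],0])-us(c) for c,X in st])
r=least_squares(f,[617,120,.05]);print(r.x,f(r.x).round(1), r.x[:2]+190*np.array([np.sin(r.x[2]),-np.cos(r.x[2])]))
print(tri([(S,*us((153,270)))]+[(camera_params("top"),*((np.array((367,146))+.5)/3-.5+[200,130]))]))
```

```text
[0.01194346 0.53658217] [ 0.4  0.3 -0.8  0.4  0.9  0.8  0.8  1.7 -1.2  0.8]
[6.18815481e+02 1.21287283e+02 5.42920904e-02] [ 0.9  0.3 -1.1 -0.2  0.2 -0.3] [629.12591106 -68.43276054]
[625.23267593 -71.95396094  47.49258564]
```

Turn is 0.012 and lean 0.537, both well inside tolerance. I'll release, rise and go to the cap.

Call:
{"name": "arm_command", "arguments": {"rows": [[[0.4,0,0,0,0,0,0],[0,0,0,0,0,0,0],[-0.5,0,0,0,0,0,0],[-0.5,0,0,0,0,0,0],[-0.5,0,0,0.03,0,0,0],[-0.5,0,0,0.06,0,0,0],[-0.5,0,0,0.09,0,0,0],[-0.5,0,-0.04,0.1,0,0,0],[-0.5,0,-0.08,0.1,0,0,0],[-0.5,0,-0.12,0.1,0,0,0],[-0.5,0,-0.16,0.1,0,0,0],[-0.5,0,-0.2,0.1,0,0,0]]]}}

```text
time_s: 5.0
eef_pos: [558.7, -85.3, 322.8]
ee_rot: [-2.501, 1.57, 0.689]
ft_force: [0.8, 0.3, 0.2]
gripper_width: 64.3
```

```bash
python3 -c "
from h import *
print(ctrl.read_state()['qpos'].round(2));goto((586.3,-346.5,130),.048)"
```

```text
[-0.36  0.36  1.06  0.    1.71  1.16]
shift [ 0.0276 -0.2612 -0.1928] rot [-1.000e-03 -1.000e-03  3.141e+00]
shift [ 0.0276 -0.2612 -0.1928] rot [-0.001  0.001 -0.   ]
```

Call:
{"name": "arm_command", "arguments": {"rows": [[[-1,0.0276,-0.2612,-0.02,0,0,0],[-1,0.0276,-0.2612,-0.04,0,0,0],[-1,0.0276,-0.2612,-0.06,0,0,0],[-1,0.0276,-0.2612,-0.1,0,0,0],[-1,0.0276,-0.2612,-0.193,0,0,0],[-1,0.0276,-0.2612,-0.193,0,0,0],[-1,0.0276,-0.2612,-0.193,0,0,0],[-1,0.0276,-0.2612,-0.193,0,0,0],[-1,0.0276,-0.2612,-0.193,0,0,0],[-1,0.0276,-0.2612,-0.193,0,0,0],[-1,0.0276,-0.2612,-0.193,0,0,0],[-1,0.0276,-0.2612,-0.193,0,0,0]]]}}

```text
time_s: 6.0
eef_pos: [587.3, -345.8, 132.6]
ee_rot: [2.68, 1.567, -0.412]
ft_force: [-0.2, 0.8, 0.3]
gripper_width: 85.0
```

```bash
python3 -c "
from h import *
goto((586.3,-346.5,18),.048)
p=camera_params('wrist'); im=snapshot('wrist'); cv2.imwrite('pics/w2.png',cv2.convertScaleAbs(im[:,:,::-1],alpha=1.4))
print(proj(p,np.array([586.3,-346.5,44])),p['T'].round(3))"
```

```text
shift [-0.001  -0.0007 -0.1146] rot [-6.00e-03  3.00e-03  3.14e+00]
shift [-0.001  -0.0007 -0.1146] rot [ 0.002  0.004 -0.001]
[317.9847711  204.36746908] [[ 4.90000e-02  9.52000e-01  3.02000e-01  6.65424e+02]
 [-9.99000e-01  4.60000e-02  1.80000e-02 -3.42631e+02]
 [ 4.00000e-03 -3.02000e-01  9.53000e-01  2.75288e+02]
 [ 0.00000e+00  0.00000e+00  0.00000e+00  1.00000e+00]]
```

View pics/w2.png

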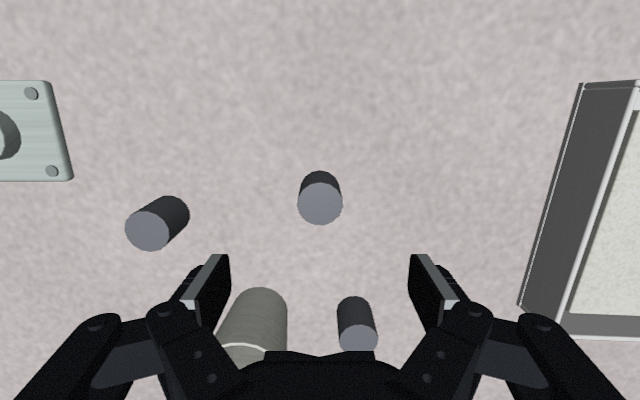

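The cap top shows at (320,204), against a predicted (318,204), so it is about 1 mm off. I'll descend and grip.

Call:
{"name": "arm_command", "arguments": {"rows": [[[-1,-0.001,-0.001,-0.035,0.002,0.004,-0.001],[-1,-0.001,-0.001,-0.07,0.002,0.004,-0.001],[-1,-0.001,-0.001,-0.1,0.002,0.004,-0.001],[-1,-0.001,-0.001,-0.1146,0.002,0.004,-0.001],[-1,-0.001,-0.001,-0.1146,0.002,0.004,-0.001],[0,-0.001,-0.001,-0.1146,0.002,0.004,-0.001],[1,-0.001,-0.001,-0.1146,0.002,0.004,-0.001],[1,-0.001,-0.001,-0.1146,0.002,0.004,-0.001],[1,-0.001,-0.001,-0.1146,0.002,0.004,-0.001],[1,-0.001,-0.001,-0.1146,0.002,0.004,-0.001],[1,-0.001,-0.001,-0.1146,0.002,0.004,-0.001],[1,-0.001,-0.001,-0.1146,0.002,0.004,-0.001]]], "newtons": 60}}

```text
time_s: 7.05
eef_pos: [587.0, -347.1, 20.3]
ee_rot: [2.449, 1.568, -0.644]
ft_force: [-0.7, 1.8, 7.0]
gripper_width: 34.9
```

```bash
python3 -c "
from h import *
s=ctrl.read_state();print(s['eef_pos'],s['gripper_width'],s['ft_force'])
goto((586.3,-346.5,150),.048)"
```

```text
[ 587.03913817 -347.07113593   20.33625789] 34.937430854419176 [-0.70917034  1.79417073  7.02231599]
shift [-0.0007  0.0006  0.1297] rot [-4.000e-03  3.000e-03  3.141e+00]
shift [-0.0007  0.0006  0.1297] rot [ 0.002  0.003 -0.001]
```

Call:
{"name": "arm_command", "arguments": {"rows": [[[1,0,0,0.035,0.002,0.003,0],[1,0,0,0.07,0.002,0.003,0],[1,0,0.03,0.1,0.002,0.003,0],[1,0.005,0.06,0.115,0.002,0.003,0],[1,0.01,0.095,0.115,0.002,0.003,0],[1,0.015,0.13,0.115,0.002,0.003,0],[1,0.02,0.165,0.115,0.002,0.003,0],[1,0.025,0.2,0.115,0.002,0.003,0],[1,0.03,0.225,0.115,0.002,0.003,0],[1,0.035,0.25,0.115,0.002,0.003,0],[1,0.039,0.265,0.115,0.002,0.003,0],[1,0.039,0.276,0.115,0.002,0.003,0]]]}}

```text
time_s: 8.05
eef_pos: [626.6, -69.6, 135.8]
ee_rot: [2.848, 1.57, -0.244]
ft_force: [-0.0, -0.1, 0.1]
gripper_width: 35.0
```

```bash
python3 -c "
from h import *
goto((626,-71,130),.048);s=ctrl.read_state();print(s['ft_force'],s['gripper_width'])
p=camera_params('wrist'); im=snapshot('wrist'); cv2.imwrite('pics/w3.png',cv2.convertScaleAbs(im[:,:,::-1],alpha=1.4))
e=s['eef_pos'];print(proj(p,e+[0,0,23.7]),proj(p,e+[0,0,-20.3]),proj(p,np.array([625.5,-71,58])),proj(p,np.array([625.5,-71,28])))"
```

```text
shift [-0.0006 -0.0014 -0.0058] rot [-1.00e-03  0.00e+00  3.14e+00]
shift [-0.0006 -0.0014 -0.0058] rot [ 0.     0.001 -0.002]
[-0.04090257 -0.07709409  0.08955456] 35.04929067750662
[316.52780325 283.82687688] [316.97187725 240.53299667] [319.06769623 208.75397693] [318.997739   196.80810126]
```

View pics/w3.png

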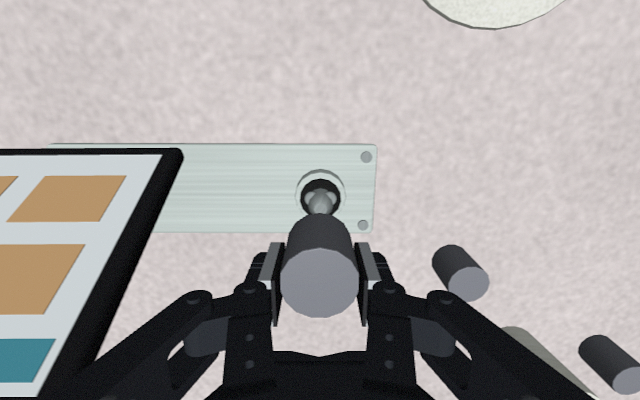

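The cap is held with its top at about (320,283), and the stud boss is at about (320,195), partly behind the cap. I'll enlarge it for alignment.

```bash
python3 -c "
import cv2
a=cv2.imread('pics/w3.png')[155:335,260:400]; cv2.imwrite('pics/w3c.png',cv2.convertScaleAbs(cv2.resize(a,None,fx=3.3,fy=3.3,interpolation=2),alpha=1.3,beta=15))"
```

```text
(no output)
```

View pics/w3c.png

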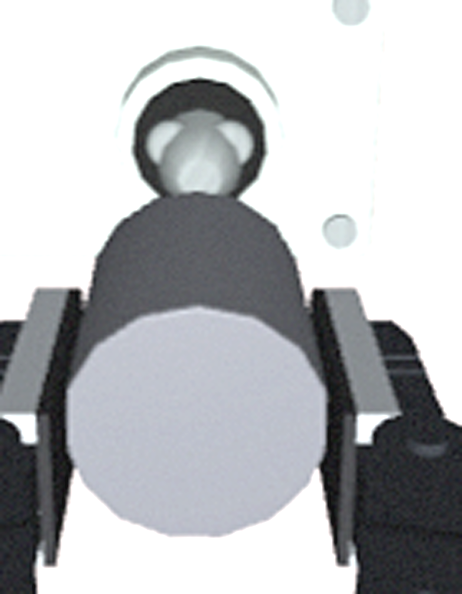

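Run:
```python
from h import *
p=camera_params('wrist')
th=np.linspace(0,2*np.pi,73)
def c(x,y,z,r):
    q=np.array([proj(p,np.array([x+r*np.cos(t),y+r*np.sin(t),z])) for t in th]); q=(q-[260,155]+.5)*3.3-.5; return q.min(0).round(1),q.max(0).round(1)
print("ring top",c(625.5,-71,34,17.5)); print("ring+3x",c(628.5,-71,34,17.5)); print("boss",c(625.5,-71,28,22))
e=ctrl.read_state()["eef_pos"]; print(e); print("captop",c(e[0],e[1],e[2]+23.7,18.5))
print("tip",c(625.5,-71,58,5))
```

```text
ring top (array([131.7,  77.9]), array([269.8, 209.2]))
ring+3x (array([132. ,  66.1]), array([270.6, 198.4]))
boss (array([115.6,  54.7]), array([285.5, 216.6]))
[626.14696932 -68.50430559 135.65462814]
captop (array([ 50.9, 303. ]), array([324.5, 539.9]))
tip (array([179.6, 156.6]), array([222.9, 197.3]))
```

Call:
{"name": "arm_command", "arguments": {"rows": [[[1,-0.0006,-0.0023,0,0,0,0],[1,-0.0006,-0.0023,0,0,0,0],[1,-0.0006,-0.0023,0,0,0,0],[1,-0.0006,-0.0023,0,0,0,0],[1,-0.0006,-0.0023,0,0,0,0],[1,-0.0006,-0.0023,0,0,0,0]]]}}

```text
time_s: 8.6
eef_pos: [625.5, -71.4, 135.7]
ee_rot: [-1.517, 1.57, 1.675]
ft_force: [-0.3, 0.0, -0.6]
gripper_width: 35.2
```

Run:
```python
from h import *
s=ctrl.read_state();e=s["eef_pos"];p=camera_params('wrist'); im=snapshot('wrist'); print(e, ctrl.read_state()["eef_pos"],s["joint_vel"].round(3))
cv2.imwrite('pics/w4c.png',cv2.convertScaleAbs(cv2.resize(im[155:305,260:380,::-1],None,fx=4,fy=4,interpolation=2),alpha=1.5))
th=np.linspace(0,2*np.pi,73)
def c(x,y,z,r):
    q=np.array([proj(p,np.array([x+r*np.cos(t),y+r*np.sin(t),z])) for t in th]); q=(q-[260,155]+.5)*4-.5; return q.min(0).round(1),q.max(0).round(1)
print("ring top",c(625.5,-71,34,17.5)); print("boss",c(625.5,-71,28,22)); print("captop",c(e[0],e[1],e[2]+23.7,18.5)); print("tip",c(625.5,-71,58,5));print("mouth",c(e[0],e[1],e[2]-20.3,18.5))
```

```text
[625.51321454 -71.3774844  135.66120674] [625.50992298 -71.23459384 135.63412032] [ 0.006  0.    -0.002  0.001 -0.     0.002]
ring top (array([145.8,  90.7]), array([313.4, 250.2]))
boss (array([126.7,  62.7]), array([332.8, 259.3]))
captop (array([ 61.4, 367.4]), array([393.2, 654.7]))
tip (array([202.7, 186. ]), array([255.3, 235.5]))
mouth (array([102.4, 224.5]), array([356.4, 455.4]))
```

View pics/w4c.png

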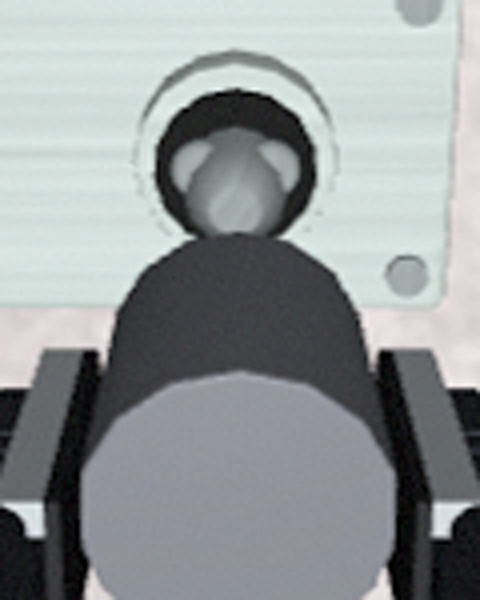

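Relative to the same camera bias, the ring agrees with the stud at y -71. The cap sits about 1 mm short in x, so the TCP target is about (627, -71.1). I'll descend to just above the sprung balls.

Call:
{"name": "arm_command", "arguments": {"rows": [[[1,0.0015,0.0002,-0.01,0,0,0],[1,0.0015,0.0002,-0.02,0,0,0],[1,0.0015,0.0002,-0.03,0,0,0],[1,0.0015,0.0002,-0.038,0,0,0],[1,0.0015,0.0002,-0.044,0,0,0],[1,0.0015,0.0002,-0.05,0,0,0],[1,0.0015,0.0002,-0.055,0,0,0],[1,0.0015,0.0002,-0.06,0,0,0],[1,0.0015,0.0002,-0.063,0,0,0],[1,0.0015,0.0002,-0.063,0,0,0],[1,0.0015,0.0002,-0.063,0,0,0]]], "newtons": 80}}

```text
time_s: 9.57
eef_pos: [627.1, -71.0, 72.7]
ee_rot: [-1.755, 1.57, 1.437]
ft_force: [0.2, 0.2, -0.1]
gripper_width: 34.5
```

Run:
```python
from h import *
s=ctrl.read_state();print(s["eef_pos"],s["ft_force"],s["moment"],s["gripper_width"])
goto((627,-71.1,60),.048)
S=snapshot("scene"); cv2.imwrite('pics/s5.png',cv2.convertScaleAbs(cv2.resize(S[190:320,260:440,::-1],None,fx=4.4,fy=4.4,interpolation=2),alpha=1.5))
```

```text
[627.098162   -71.04972489  72.71310663] [ 0.23862406  0.15083915 -0.12100775] [ 0.02685656 -0.02277426 -0.01026286] 34.54565299579045
shift [-0.0001 -0.0001 -0.0127] rot [-0.00e+00 -1.00e-03  3.14e+00]
shift [-0.0001 -0.0001 -0.0127] rot [-0.001  0.    -0.002]
```

Call:
{"name": "arm_command", "arguments": {"rows": [[[1,0,0,-0.002,0,0,0],[1,0,0,-0.004,0,0,0],[1,0,0,-0.006,0,0,0],[1,0,0,-0.008,0,0,0],[1,0,0,-0.01,0,0,0],[1,0,0,-0.012,0,0,0],[1,0,0,-0.0135,0,0,0],[1,0,0,-0.015,0,0,0],[1,0,0,-0.0165,0,0,0],[1,0,0,-0.0165,0,0,0],[1,0,0,-0.0165,0,0,0],[1,0,0,-0.0165,0,0,0]]]}}

```text
time_s: 10.62
eef_pos: [626.8, -71.0, 55.9]
ee_rot: [-0.737, 1.57, 2.454]
ft_force: [-3.0, 1.2, -5.6]
gripper_width: 34.7
```

Run:
```python
from h import *
s=ctrl.read_state();print(s["eef_pos"],s["ft_force"],s["moment"],s["gripper_width"])
```

```text
[626.7805526  -70.98237005  55.90343063] [-3.00958322  1.24743949 -5.58045499] [ 0.01636728  0.3513881  -0.00919022] 34.65054634242289
```

The tool is pulled down with 5.6 N, so the balls have snapped over the lip. The lateral force says to ease about 0.7 mm in -x. I'll press on.

Call:
{"name": "arm_command", "arguments": {"rows": [[[1,-0.0007,0.0002,-0.001,0,0,0],[1,-0.0007,0.0002,-0.002,0,0,0],[1,-0.0007,0.0002,-0.003,0,0,0],[1,-0.0007,0.0002,-0.0035,0,0,0],[1,-0.0007,0.0002,-0.0035,0,0,0],[1,-0.0007,0.0002,-0.0035,0,0,0],[1,-0.0007,0.0002,-0.0035,0,0,0]]]}}

```text
time_s: 11.2
eef_pos: [626.7, -70.9, 53.5]
ee_rot: [-3.101, 1.57, 0.091]
ft_force: [-2.2, 0.7, 4.9]
gripper_width: 34.5
```

Run:
```python
from h import *
s=ctrl.read_state();print(s["eef_pos"],s["ft_force"],s["moment"],s["gripper_width"])
```

```text
[626.70068128 -70.91996303  53.48401976] [-2.19897462  0.72421404  4.94007214] [ 0.02632554  0.21173766 -0.02256351] 34.49833436730082
```

Call:
{"name": "arm_command", "arguments": {"rows": [[[1,-0.001,0,-0.0012,0,0,0],[1,-0.001,0,-0.002,0,0,0],[1,-0.001,0,-0.0025,0,0,0],[1,-0.001,0,-0.0025,0,0,0],[1,-0.001,0,-0.0025,0,0,0],[1,-0.001,0,-0.0025,0,0,0],[1,-0.001,0,-0.0025,0,0,0],[1,-0.001,0,-0.0025,0,0,0]]]}}

```text
time_s: 11.87
eef_pos: [626.7, -70.9, 52.6]
ee_rot: [2.992, 1.566, -0.099]
ft_force: [-1.0, 1.7, 9.8]
gripper_width: 35.2
```

Run:
```python
from h import *
W=snapshot("scene")
for i in range(2):
    s=ctrl.read_state();print(s["eef_pos"],s["ft_force"],s["moment"],s["gripper_width"],s["time_s"]); snapshot("top")
cv2.imwrite('pics/s6.png',cv2.convertScaleAbs(cv2.resize(W[190:320,260:440,::-1],None,fx=4.4,fy=4.4,interpolation=2),alpha=1.5))
```

```text
[626.67881864 -70.87888297  52.62054314] [-0.93745899  1.8367725   7.99162288] [0.28422708 0.21814957 0.01091323] 34.54731552720394 11.9167
[626.6934363  -70.92343489  52.6323305 ] [-1.64613118  2.41058112  8.73192622] [0.27164521 0.23753356 0.01618516] 34.521044686313054 11.9667
```

View pics/s6.png

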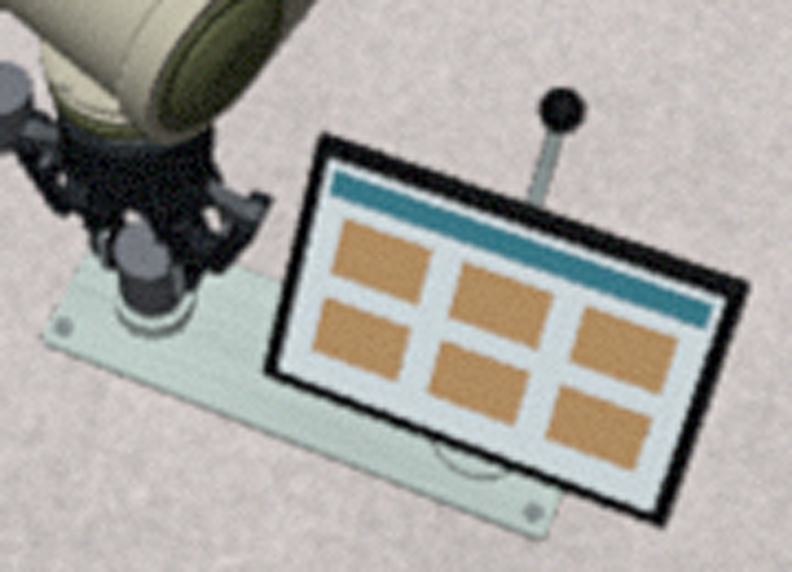

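The cap is seated on the boss at crop (152,285), and the display's corners (322,134), (749,285), (664,526) and (266,375) are unchanged. I'll check that the push is steady, then hand in.

Run:
```python
from h import *
from station import job
f=[]
for i in range(16):
    snapshot("top"); s=ctrl.read_state(); f.append(s["ft_force"][2])
print(np.round(f,1),s["eef_pos"],s["gripper_width"],s["time_s"])
if min(f[-8:])>7 and max(f)<13: job.hand_in(); print("handed in")
```

```text
[8.8 8.8 8.2 7.6 7.8 8.7 8.2 8.2 8.4 8.9 8.8 8.5 8.8 8.6 8.4 8.4] [626.66854166 -70.90344987  52.62025676] 34.46453443988833 12.8167
the job is handed in; nothing more can be done
handed in
```

The job was handed in at 12.8 s, with the gripper still holding the cap down on the stud.

- **Display:** I pinched the ball and turned and leaned the display. A camera fit then gave turn 0.012 rad and lean 0.537 rad, both within limits. A later picture, with the cap on, showed the panel's corners in the same place.
- **Cap:** I took the one farthest from the base, at 682 mm against 592 mm and 599 mm for the look-alikes. Going onto the stud, the wrist force swung to a 5.6 N downward pull, which is the click.
- **Push:** The push then held at 7.6–8.9 N for 0.8 s, slightly under the 10 N asked. From that force I put the ring's squeeze at about 1.5–1.7 mm, above the 0.8 mm needed.
- **Shaker and cup:** I never touched either. I kept clear of both but did not measure them again at the end.

**Leftover disagreement:** A side force of about 1–2.5 N remained on the wrist. The cap may therefore be off centre by a fraction of a millimetre up to about 1 mm, against the 4 mm allowed. I did not measure the final centring directly. The camera estimates of the stud also differed by up to 4 mm in x before the wrist view and contact forces settled it.

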